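Wake a flat battery pack in the charger

ROBOT

A 6-joint arm with a two-finger parallel gripper is mounted at the origin on the work surface. World frame = base frame: x ahead of the robot, y to its left, z up, the work surface at z = 0. Lengths are in mm, angles in rad, forces in N, time in s.
With the tool pointing down it reaches from about 350 to 875 mm from the base axis. Payload 4.2 kg.
Tool frame: the origin (TCP) lies at the very end of the fingers, on their centre line; the grasp point (between the pads) lies 19 mm behind it; z points along the fingers, y is the direction in which the jaws open and shut (so a half turn about z gives the same grasp; the last joint's range is limited). The gripper opens to 85 mm and grips with 20 to 120 N. Pads are 22 mm wide; open, the fingers measure 114 mm over their backs; the gripper's body (76 mm by 85 mm) begins 54 mm behind the grasp point. The pads swing forward as they close: fully open they stand 13 mm farther back than shut.
Start: joints at [1.5, 0.385, 0.008, 0, -1.194, -0.259], TCP at [202.376, 591.306, 231.312] pointing down, gripper open.
Joint ranges: [-3.14, 3.14], [-1.21, 2.06], [-1.07, 1.41], [-3.16, 2.05], [-2.99, -0.16], [-3.1, 3.1]. Speed limits (rad/s): [2.79, 2.79, 3.14, 3.14, 3.14, 3.14].

INTERFACE

Orientations are given as a unit quaternion [x, y, z, w].
In Python, from bench import read_state, get_image, camera_params, job_done gives the robot as it stands.
- The arm moves only by the tool send_rows, never from a script. Its arguments are lists of equal length, an entry for each row: "translation": the shift along the tool's x, y, z in m, a list of three; "yaw": the turn about the tool's z in degrees; "fingers": the closure in counts, from 0 (fully open) to 255 (shut). A call has 1 to 12 rows; each row is the pose to reach, as a shift and turn from the pose measured when the call began, along the tool's axes at that moment; what a row does not reach only later rows make up. A row lasts 1/10 s, in which the tool goes at most 50 mm and 8.59 degrees, less where a joint would pass 70% of its speed; a pose out of reach is approached as far as the arm can. A call with a gripper value outside its range is refused whole. The fingers move at their own pace and stop on an object; the grip force is fixed at half the most. Time passes only in rows, so rows that repeat a pose let the fingers close. It gives the time, the measured TCP pose, the force and the opening at its end, in the units of the state.
- read_state(): the state, without advancing time (a new reading comes with each control period).
- get_image(name): name is "side" or "top"; returns the picture (420x560x3 uint8, blue, green, red); there is no depth.
- camera_params(name): a dict with "mtx" (3x3 intrinsics, pixels), "rvec" (rotation vector, rad) and "tvec" (3), from world to camera coordinates, as OpenCV has them. Camera axes: x right, y down, z forward; pixel columns grow to the right and rows downward; lengths in mm; the calibration is good to about 2 mm. A picture is of the moment at which its call begins. camera_params takes no time and is no camera call.
- job_done(): hands the job in, once; it reports no verdict.
The state is a dict: "clock": time; "joints": joint angles; "joint_vel": joint speeds; "joint_efforts": joint torques, N m; "position": TCP position; "ee_rot": TCP orientation; "contact_force": force on the tool from outside, world axes, zero at the start; "wrist_torque": the same for the moment, N m; "gripper_width": finger opening in mm.
Only numpy, scipy, OpenCV 4.12 (cv2) and the standard library are available. Lean on these libraries where they do the work, as an engineer would, in place of code of your own. Each camera call takes 0.05 s, during which the arm holds its last target.

TASK

Slide the orange battery pack all the way down into the slot of the grey charger on the bench and let go of it. Then take the blue-handled stylus from its stand, reach its steel shank down through the orange-ringed hole in the charger's top, and press the recessed yellow reset button well down; finish while still holding the button down with the stylus in the gripper, and leave the jar, the tape roll and the screwdriver alone.

Things in the scene. Friction and masses are not known exactly. Their poses are not given: they have to be found in the camera images.
- charger: Grey box-shaped battery charger fixed to the bench, 130 (x) x 180 (y) x 85 (z) mm, orange stripe on the -x side. Origin: centre of its underside, z up; it may be turned about z. Its top (85 mm up) has the pack slot and the reset hole, both going straight down.
- slot_mouth (a point): Centre of the slot's mouth in the charger's flat top, at (15, 35, 85) mm in the charger's frame. The slot is 27 mm along the charger's x by 73 mm along its y, with a small chamfer at the mouth and a thin white outline, and 55 mm deep (the pack has about 1.5 mm of play on each side). Axes as the charger.
- reset_hole (a point): Centre of the reset hole's mouth, at (-15, -60, 85) mm in the charger's frame, ringed in orange: a round hole 15 mm across, going straight down, with the button inside. Axes as the charger.
- reset_top (a point): Centre of the top face of the yellow reset button (12 mm across) inside the reset hole, 28 mm below the charger's top when not pressed; it moves with the button.
- reset (a joint): How far the reset button is pressed down: 0 (up) to 0.008 m (bottom stop). Spring-loaded: it starts to move at about 2 N and takes about 6 N to reach the bottom; it counts as well down beyond 0.005 m. It springs back when let go.
- pack_center (a point): Centre of the loose battery pack, an orange slab with black lower faces, 24 (its x) x 70 (its y) x 110 (its z) mm, about 0.25 to 0.45 kg, standing on end on the bench (centre 55 mm up). Fits the slot either way round about z. Fully home in the slot, its centre is directly above slot_mouth, 85 mm above the bench, and 55 mm of it stand out of the charger.
- stand: Aluminium block 60 x 60 x 70 mm, fixed to the bench, with an upright round hole 9 mm across through its centre that holds the stylus. Origin: centre of its underside, z up.
- stylus_handle (a point): Centre of the blue square handle of the loose stylus; the handle is 18 x 18 mm (sides along this point's x and y) and 75 mm long along z. The stylus (60 g) stands upright in the stand, the handle's lower end resting on the block's top, so this point starts 107.5 mm above the bench. Straight below the handle comes a steel shank, 6 mm thick and 60 mm long; lift it 65 mm or more to clear the stand.
- stylus_tip (a point): Lower end of the stylus's steel shank, on the handle's axis, 97.5 mm below stylus_handle.
- jar: Bystander: closed jar with a yellow lid, 66 mm across, 75 mm tall, upright on the bench. Origin: centre of its underside.
- tape: Bystander: grey roll of tape lying flat, 90 mm across, 30 mm high. Origin: centre of its underside.
- driver_grip (a point): Bystander: the handle of a red screwdriver lying on the bench behind the charger, roughly along y. This point is on its handle.
Things that resemble listed ones, but are neither listed nor needed, are in the scene too. Leave any pink look-alike of the part that bears pack_center alone. Of the things shaped like the part that bears stylus_handle, the blue one is meant.

How it is judged:
By the outcome, as a careful person would: the job done as asked, in the order asked, and still so for the second after the job is handed in, while the arm keeps its last pose, push and grip.
It also fails if it takes over 70 s, if anything falls off the work surface, if the arm or the gripper's body presses on something with over 40 N, if the wrist force passes 120 N, or if a joint passes its speed limit or range.

## Working session

There is one attempt and no reset: what is moved stays moved. The work goes in short steps, Python scripts to look and compute and a tool call to move; the robot and the scene stay as the last step left them, time stands still between calls to the robot, and variables do not carry over. Pictures are saved under pics/ and viewed, and the job is handed in when it is done.

Besides the shell and the picture viewer there is one more tool, called after "Call:" by a JSON object that holds its "name" and its "arguments". send_rows: Moves the arm, as the interface text tells. Its arguments: {"type":"object","properties":{"translation":{"type":"array","items":{"type":"array","items":{"type":"number"}}},"yaw":{"type":"array","items":{"type":"number"}},"fingers":{"type":"array","items":{"type":"number"}}},"required":["translation","yaw","fingers"]}

```bash
mkdir -p pics; ls
python3 - <<'E'
from bench import *
import cv2
for n in("side","top"):
    im=get_image(n); cv2.imwrite(f"pics/{n}0.png",im); p=camera_params(n); print(n,p)
s=read_state(); print(s)
E
```

```text
pics
side {'mtx': array([[533.00300389,   0.        , 273.81609123],
       [  0.        , 533.00300389, 208.22835178],
       [  0.        ,   0.        ,   1.        ]]), 'rvec': array([ 2.06110639, -0.46226909,  0.23355552]), 'tvec': array([-532.06151582,  234.31177303, 1310.39507253])}
top {'mtx': array([[448.80983427,   0.        , 276.29068929],
       [  0.        , 448.80983427, 203.44487075],
       [  0.        ,   0.        ,   1.        ]]), 'rvec': array([ 2.1893131 , -2.15414118,  0.11462602]), 'tvec': array([  27.8382776 ,  599.36045566, 1266.55049799])}
{'clock': 0.1, 'joints': array([ 1.49965303e+00,  3.85497508e-01,  6.75234656e-03, -4.09042091e-04,
       -1.19399757e+00, -2.58593384e-01]), 'joint_vel': array([-0.00110157,  0.00031262,  0.00280681,  0.0020661 ,  0.00151047,
        0.00045964]), 'joint_efforts': array([-7.12138444e-04, -3.93319058e+01,  1.88930243e+01,  4.19802859e+00,
       -2.55598388e-03,  6.71177375e-06]), 'position': array([202.19700112, 590.83872224, 230.32007766]), 'ee_rot': array([ 9.86427104e-01, -1.64196790e-01, -9.81859041e-05,  9.86720033e-04]), 'contact_force': array([ 0.91510219,  0.16536435, -0.46724966]), 'wrist_torque': array([-0.03301185,  0.00897588,  0.00162919]), 'gripper_width': 85.04293597083304}
```

View pics/side0.png

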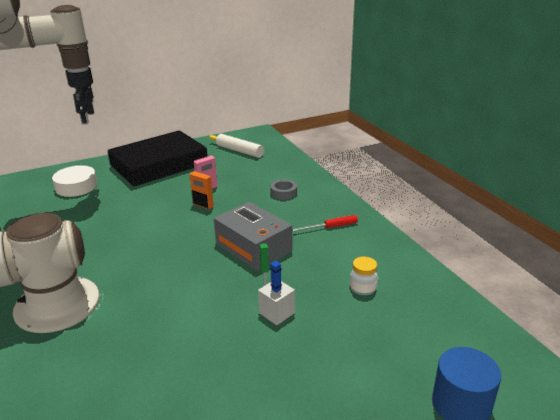

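View pics/top0.png

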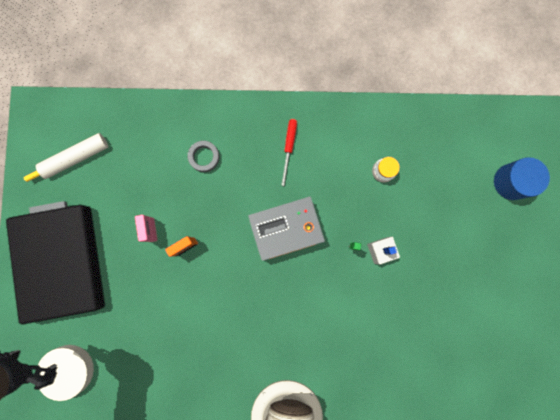

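Side view: orange pack at (202,190), pink look-alike at (205,172), charger at (253,235), blue stylus in its stand at (276,275), green look-alike at (264,258), and a blue cup at (466,385). Top view: pack at (181,246), pink at (146,229), charger at (287,230), blue stylus at (392,251), green at (356,246).

The candidates for the pack are the orange one and the pink one, so I choose orange. The candidates for the stylus are the blue one in the white block, the green one and the blue cup, so I choose the one in the block. I'll check both in close crops.

Run:
```python
import cv2,numpy as np
s=cv2.imread("pics/side0.png");t=cv2.imread("pics/top0.png")
a=cv2.resize(t[190:280,130:290],(800,450),interpolation=cv2.INTER_CUBIC);cv2.imwrite("pics/ct1.png",a)
a=cv2.resize(t[190:280,245:405],(800,450),interpolation=cv2.INTER_CUBIC);cv2.imwrite("pics/ct2.png",a)
a=cv2.resize(s[150:330,180:380],(660,594),interpolation=cv2.INTER_CUBIC);cv2.imwrite("pics/cs1.png",a)
```

```text
(no output)
```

View pics/ct1.png

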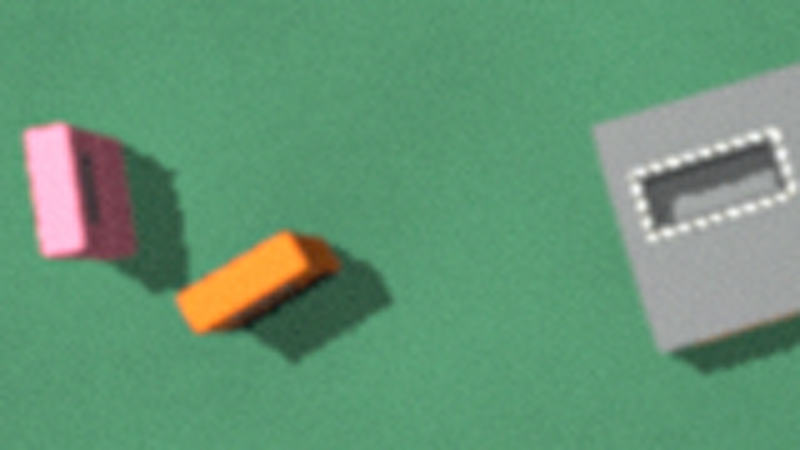

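View pics/ct2.png

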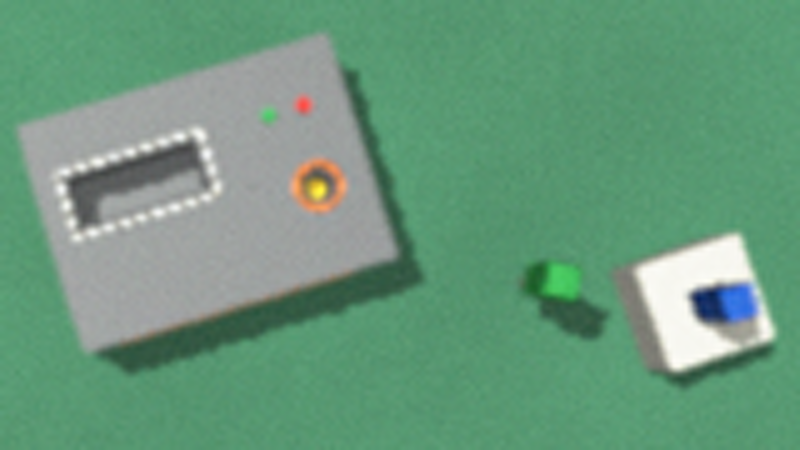

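View pics/cs1.png

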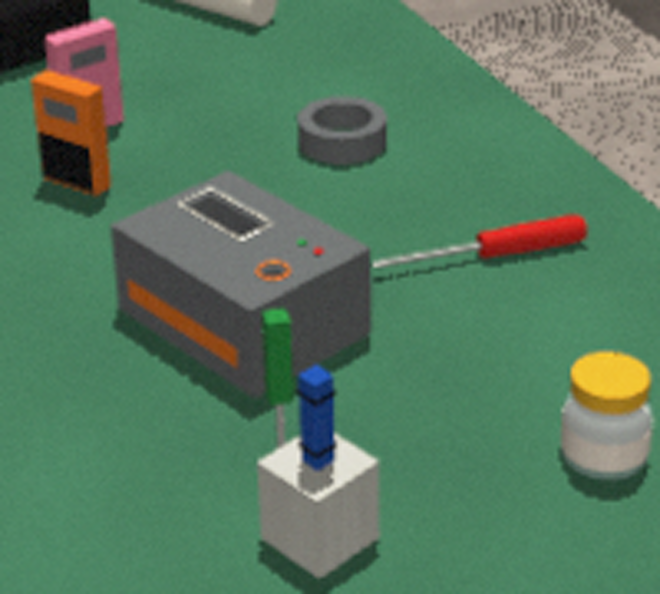

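```bash
cat > h.py <<'E'
import cv2,numpy as np
from bench import *
def cam(n):
    p=camera_params(n);R=cv2.Rodrigues(np.array(p["rvec"]))[0];return p["mtx"],R,np.array(p["tvec"]).ravel()
def ray(n,uv,z):
    K,R,t=cam(n);uv=np.atleast_2d(np.asarray(uv,float))
    d=(np.linalg.inv(K)@np.c_[uv,np.ones(len(uv))].T).T@R; c=-R.T@t
    return c+d*((z-c[2])/d[:,2])[:,None]
def proj(n,P):
    p=camera_params(n);return cv2.projectPoints(np.atleast_2d(np.asarray(P,float)),p["rvec"],p["tvec"],p["mtx"],None)[0][:,0]
def mask(im,lo,hi,roi):
    x0,y0,x1,y1=roi;m=cv2.inRange(cv2.cvtColor(im,cv2.COLOR_BGR2HSV),lo,hi);o=np.zeros_like(m);o[y0:y1,x0:x1]=m[y0:y1,x0:x1];return o
def big(m):
    c=max(cv2.findContours(m,cv2.RETR_EXTERNAL,cv2.CHAIN_APPROX_NONE)[0],key=cv2.contourArea);return c
E
python3 - <<'E'
from h import *
np.set_printoptions(precision=1,suppress=True)
s=cv2.imread("pics/side0.png");t=cv2.imread("pics/top0.png")
def rect(n,c,z):
    P=ray(n,c[:,0,:],z)[:,:2].astype(np.float32);r=cv2.minAreaRect(P);return r
hsv=cv2.cvtColor(t,cv2.COLOR_BGR2HSV)
for n,p in dict(ctop=(290,250),top2=(265,245),side=(262,259),packtop=(180,246),packside=(192,243),standtop=(380,245),standside=(372,250),blue=(393,250),outline=(258,228),green=(243,200)).items():print(n,hsv[p[1],p[0]])
for n,im in(("top",t),("side",s)):
    h=cv2.cvtColor(im,cv2.COLOR_BGR2HSV)
    roi=(245,190,330,270) if n=="top" else (210,200,300,270)
    # slot outline
    m=mask(im,(0,0,185),(180,50,255),roi); c=cv2.findNonZero(m);print(n,"outline",len(c),rect(n,c,85))
    m=mask(im,(3,110,90),(17,255,255),(300,220,316,238) if n=="top" else (255,226,272,238));c=big(m);print("ring",rect(n,c,85),cv2.minAreaRect(c))
    if n=="top":
      m=mask(im,(0,0,85),(180,45,255),roi);c=big(m);print("top face",rect(n,c,85))
m=mask(t,(5,150,190),(22,255,255),(160,230,205,262));c=big(m);print("pack",rect("top",c,110),len(c))
m=mask(t,(0,0,190),(180,50,255),(365,232,402,268));c=big(m);print("stand",rect("top",c,70))
m=mask(t,(100,100,170),(130,255,255),(380,240,402,262));c=big(m);print("blue",rect("top",c,145))
E
```

```text
ctop [ 80   5 158]
top2 [ 90   3 166]
side [ 75  22 162]
packtop [ 17 199 254]
packside [ 11 198 125]
standtop [ 30   7 246]
standside [ 33  20 126]
blue [109 195 224]
outline [ 50   5 157]
green [ 73 114 155]
top outline 139 ((529.7713623046875, 48.09463882446289), (42.71794891357422, 88.36249542236328), 17.66356658935547)
ring ((530.9606323242188, -51.93125915527344), (24.777151107788086, 24.867895126342773), 0.9240633249282837) ((308.5, 226.5), (9.0, 9.0), 90.0)
top face ((525.322265625, 9.887130737304688), (132.1865692138672, 181.71360778808594), 18.113985061645508)
side outline 12 ((554.6171264648438, 1.3689804077148438), (44.469635009765625, 195.92137145996094), 25.439420700073242)
ring ((530.9343872070312, -48.25164794921875), (24.29252815246582, 26.746524810791016), 63.50641632080078) ((262.0, 231.5), (5.0, 10.0), 90.0)
pack ((471.7740173339844, 299.4986877441406), (24.05999755859375, 69.82179260253906), 32.16242599487305) 57
stand ((470.44873046875, -267.26177978515625), (60.74291229248047, 62.42241287231445), 19.146183013916016)
blue ((470.1438293457031, -265.80877685546875), (15.567005157470703, 15.675509452819824), 0.9136200547218323)
```

```bash
cat >> h.py <<'E'
def delta(target,toolyaw=None):
    """shift in tool axes (m) to bring TCP to target (mm); toolyaw: wanted world angle of jaw axis (deg) -> yaw"""
    from scipy.spatial.transform import Rotation as Ro
    s=read_state();R=Ro.from_quat(s["ee_rot"]).as_matrix()
    d=R.T@(np.asarray(target)-s["position"])/1000
    ja=np.degrees(np.arctan2(R[1,1],R[0,1]));y=None
    if toolyaw is not None: y=-((toolyaw-ja+90)%180-90)
    return d.round(4),y,ja,np.degrees(np.arccos(-R[2,2]))
E
python3 - <<'E'
from h import *
np.set_printoptions(precision=1,suppress=True)
print([x for x in delta([472,299.5,170],32.2)])
s=cv2.imread("pics/side0.png")
# predicted charger points in side
a=np.radians(18);R=np.array([[np.cos(a),-np.sin(a)],[np.sin(a),np.cos(a)]])
for q in [(15,35),(-15,-60),(1.5,-1.5),(-65,-90),(-65,90),(65,90),(65,-90)]:
    P=np.r_[R@q+[526,9.9],85];print(q,P,proj("side",P),proj("top",P))
a=cv2.resize(s[195:275,210:300],(720,640)[0:2],interpolation=cv2.INTER_CUBIC)[:600];cv2.imwrite("pics/cs2.png",a)
E
```

```text
[array([0.3, 0.2, 0.1]), np.float64(38.89882817201459), np.float64(-108.9011718279854), np.float64(0.11362821897656288)]
(15, 35) [529.5  47.8  85. ] [[247.9 214.8]] [[272.3 226.5]]
(-15, -60) [530.3 -51.8  85. ] [[262.4 232.2]] [[308.4 226.7]]
(1.5, -1.5) [527.9   8.9  85. ] [[252.7 221.5]] [[286.4 227.3]]
(-65, -90) [492.  -95.8  85. ] [[255.5 244.3]] [[324.3 241. ]]
(-65, 90) [436.4  75.4  85. ] [[213.1 218. ]] [[261.6 260.4]]
(65, 90) [560.  115.6  85. ] [[248.9 201.6]] [[247.9 215. ]]
(65, -90) [615.6 -55.6  85. ] [[292.  225.2]] [[310.1 196. ]]
```

View pics/cs2.png

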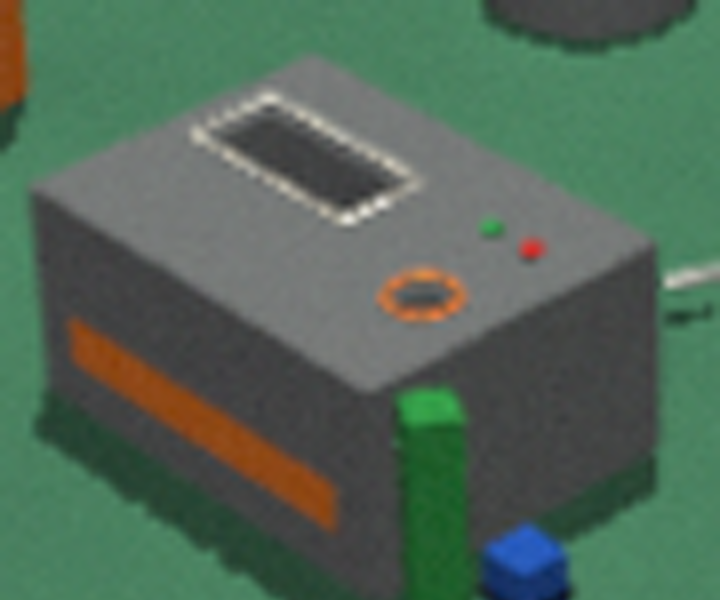

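The crop confirms the choice: the slot is at side (247.8,214.3) and the ring at (262.4,231.6), and both cameras agree to about 0.5 px.

Run:
```python
from h import *
print(delta([472,299.5,170],32.2))
```

```text
(array([0.3496, 0.1881, 0.0607]), np.float64(38.89882817201459), np.float64(-108.9011718279854), np.float64(0.11362821897656288))
```

Call:
{"name": "send_rows", "arguments": {"translation": [[0.035,0.019,0],[0.07,0.038,0],[0.105,0.056,0],[0.14,0.075,0],[0.175,0.094,0],[0.21,0.113,0.01],[0.245,0.132,0.02],[0.28,0.15,0.03],[0.315,0.17,0.04],[0.34,0.184,0.05],[0.35,0.188,0.06],[0.35,0.188,0.06]], "yaw": [4,8,12,16,20,24,28,32,35,38,38.9,38.9], "fingers": [75,75,75,75,75,75,75,75,75,75,75,75]}}

```text
clock: 1.3
position: [472.3, 297.9, 168.8]
ee_rot: [0.875, -0.484, -0.0, 0.003]
contact_force: [-0.8, 0.9, -0.2]
gripper_width: 60.8
```

Run:
```python
from h import *
print(delta([472,299.5,71],32.2),read_state()["gripper_width"],read_state()["position"])
im=get_image("top");cv2.imwrite("pics/t1.png",im)
s=get_image("side");cv2.imwrite("pics/s1.png",np.hstack([cv2.resize(im[180:300,110:260],(400,320)),cv2.resize(s[110:230,130:280],(400,320))]))
```

```text
(array([-0.0017, -0.0012,  0.0978]), np.float64(-0.14339123625603634), np.float64(-147.94339123625602), np.float64(0.3245819475271377)) 60.75024899904408 [472.25783871 297.86045461 168.77589393]
```

View pics/s1.png

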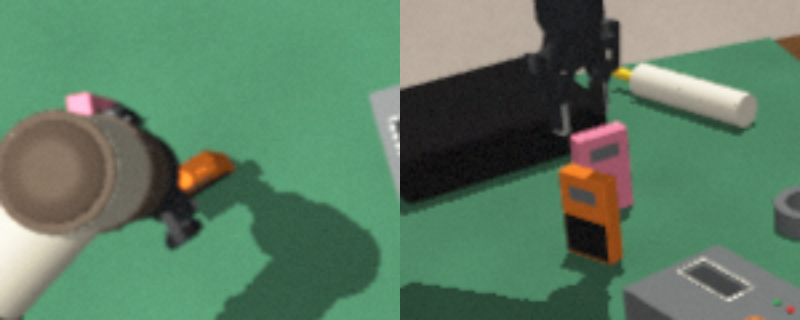

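The gripper stands above the orange pack and clear of the pink one, so I'll descend.

Call:
{"name": "send_rows", "arguments": {"translation": [[-0.001,-0.001,0.02],[-0.002,-0.001,0.04],[-0.002,-0.001,0.06],[-0.002,-0.001,0.08],[-0.002,-0.001,0.09],[-0.002,-0.001,0.098],[-0.002,-0.001,0.098]], "yaw": [0,0,0,0,0,0,0], "fingers": [75,75,75,75,75,75,75]}}

```text
clock: 2.1
position: [471.4, 302.3, 72.2]
ee_rot: [0.876, -0.482, 0.0, 0.002]
contact_force: [0.2, -0.1, -0.5]
gripper_width: 60.2
```

Run:
```python
from h import *
print(delta([472,299.5,71],32.2),read_state()["contact_force"])
s=get_image("side");cv2.imwrite("pics/s2.png",cv2.resize(s[110:230,130:280],(750,600)))
```

```text
(array([0.0027, 0.001 , 0.0012]), np.float64(0.10628006920671851), np.float64(-147.69371993079326), np.float64(0.18807743469253418)) [ 0.21118184 -0.10938625 -0.49435761]
```

View pics/s2.png

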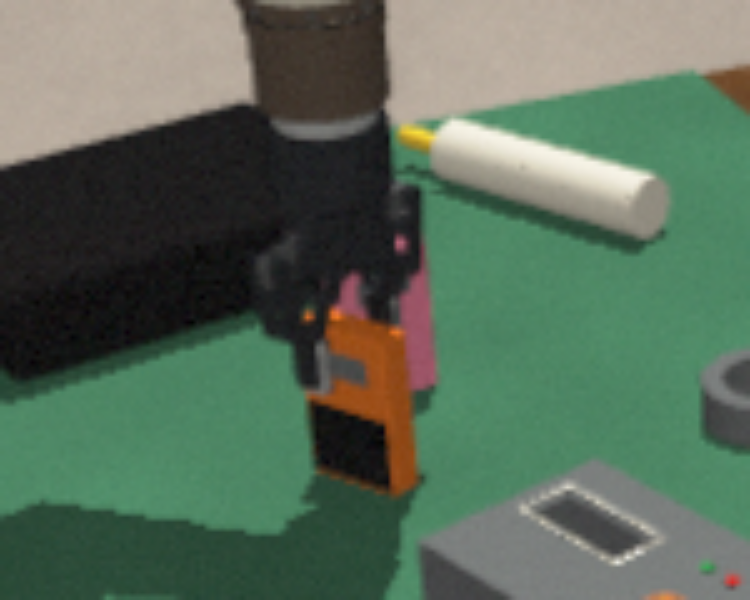

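Run:
```python
from h import *
p=read_state()["position"];print(p)
a=np.radians(32.2)
for d in(-30,0,30):
  q=proj("side",p+[d*np.cos(a),d*np.sin(a),0])[0];print(d,(q-[130,110])*5)
for y in(-35,35):
  print((proj("side",[472-12*np.cos(a)-y*np.sin(a),299.5-12*np.sin(a)+y*np.cos(a),110])-[130,110])*5)
```

```text
[471.83002133 302.50201659  72.87899708]
-30 [321.59911311 393.48188364]
0 [352.82946873 373.95546653]
30 [383.27139319 354.92200684]
[[380.40892834 344.06354012]]
[[293.47700809 317.59339518]]
```

Run:
```python
from h import *
s=cv2.imread("pics/side0.png");a=np.hstack([cv2.resize(s[165:215,180:225],(400,444),interpolation=cv2.INTER_CUBIC)])
s2=get_image("side");a=np.hstack([a,cv2.resize(s2[165:215,180:225],(400,444),interpolation=cv2.INTER_CUBIC)])
cv2.imwrite("pics/s3.png",a)
a=np.radians(32.2);k=400/45
for z in(0,110):
 for x,y in((-12,-35),(-12,35),(12,-35),(12,35)):
  print(z,x,y,(proj("side",[472+x*np.cos(a)-y*np.sin(a),299.5+x*np.sin(a)+y*np.cos(a),z])[0]-[180,165])*k)
```

```text
0 -12 -35 [258.68367037 397.76169814]
0 -12 35 [108.63574595 346.83969461]
0 12 -35 [301.08763954 368.53782708]
0 12 35 [151.69759366 318.68615109]
110 -12 -35 [231.83809483 122.77962688]
110 -12 35 [77.29245882 75.72159143]
110 12 -35 [275.96076093  95.42652547]
110 12 35 [122.10627739  49.39745676]
```

View pics/s3.png

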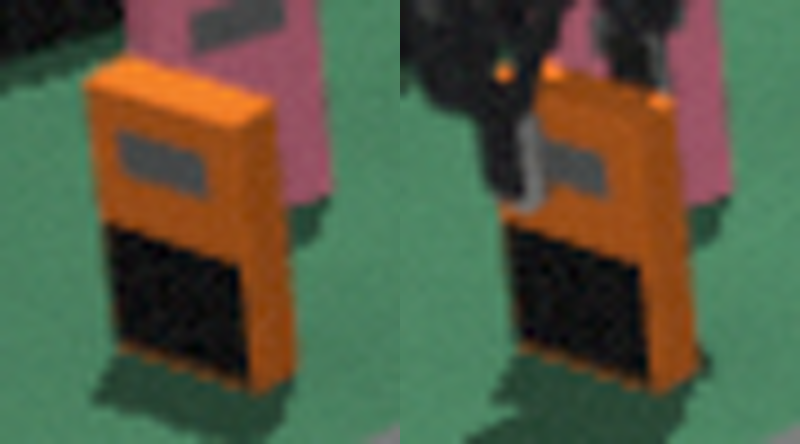

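The fingers straddle the pack and the edges match the prediction to about 1 px. I'll close on it after a small centring step.

Call:
{"name": "send_rows", "arguments": {"translation": [[0.002,0.001,0.002],[0.002,0.001,0.002],[0.002,0.001,0.002],[0.002,0.001,0.002],[0.002,0.001,0.002],[0.002,0.001,0.002],[0.002,0.001,0.002],[0.002,0.001,0.002]], "yaw": [0,0,0,0,0,0,0,0], "fingers": [75,110,140,170,200,230,230,230]}}

```text
clock: 3.0
position: [472.8, 300.6, 71.7]
ee_rot: [0.876, -0.483, 0.001, 0.0]
contact_force: [0.7, 0.7, 1.7]
gripper_width: 23.0
```

Call:
{"name": "send_rows", "arguments": {"translation": [[0,0,-0.01],[0,0,-0.03],[0,0,-0.05],[0,0,-0.07],[0,0,-0.09],[0,0,-0.11],[0,0,-0.12],[0,0,-0.12]], "yaw": [0,0,0,0,0,0,0,0], "fingers": [230,230,230,230,230,230,230,230]}}

```text
clock: 3.8
position: [472.7, 300.9, 192.7]
ee_rot: [0.876, -0.483, 0.001, -0.001]
contact_force: [0.8, -0.2, -3.9]
gripper_width: 23.2
```

Run:
```python
from h import *
print(delta([529.8,48.0,191],18),read_state()["gripper_width"])
```

```text
(array([0.2443, 0.0869, 0.0016]), np.float64(14.295524430010119), np.float64(-147.70447556998988), np.float64(0.1354538231745491)) 23.199342926026407
```

Call:
{"name": "send_rows", "arguments": {"translation": [[0.024,0.009,0],[0.05,0.018,0],[0.078,0.028,0],[0.106,0.038,0],[0.134,0.048,0],[0.162,0.058,0],[0.19,0.067,0],[0.215,0.076,0],[0.235,0.083,0],[0.244,0.087,0],[0.244,0.087,0],[0.244,0.087,0]], "yaw": [1.5,3,4.5,6,7.5,9,10.5,12,13.5,14.3,14.3,14.3], "fingers": [230,230,230,230,230,230,230,230,230,230,230,230]}}

```text
clock: 5.0
position: [529.0, 48.5, 191.8]
ee_rot: [0.809, -0.588, 0.0, -0.001]
contact_force: [0.2, 0.0, -3.7]
gripper_width: 23.3
```

Run:
```python
from h import *
print(delta([529.8,48.0,191],18),read_state()["position"])
t=get_image("top");s=get_image("side");cv2.imwrite("pics/t4.png",t);cv2.imwrite("pics/s4.png",s)
cv2.imwrite("pics/v4.png",np.hstack([cv2.resize(t[180:280,220:340],(400,333),interpolation=2),cv2.resize(s[155:255,190:310],(400,333),interpolation=2)]))
```

```text
(array([ 0.0007, -0.0006,  0.0008]), np.float64(-0.0014917627451040971), np.float64(-162.00149176274513), np.float64(0.06735482673680647)) [529.02776168  48.51116721 191.83801349]
```

View pics/v4.png

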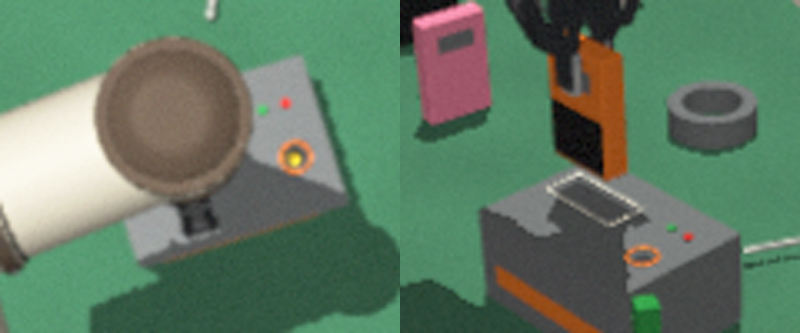

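Run:
```python
from h import *
s=cv2.imread("pics/s4.png");k=10
x0,y0,x1,y1=228,160,268,220
c=cv2.resize(s[y0:y1,x0:x1],None,fx=k,fy=k,interpolation=cv2.INTER_CUBIC)
a=np.radians(18);p=read_state()["position"]
def cr(cx,cy,x,y,z):
  return proj("side",[cx+x*np.cos(a)-y*np.sin(a),cy+x*np.sin(a)+y*np.cos(a),z])[0]
pts=[cr(p[0],p[1],x,y,120) for x,y in((-12,35),(-12,-35),(12,-35))]
slot=[cr(529.8,48,x,y,85) for x,y in((-13.5,36.5),(-13.5,-36.5),(13.5,-36.5),(13.5,36.5))]
out=c.copy()
for q,col in [(q,(0,255,0)) for q in pts]+[(q,(255,0,255)) for q in slot]:
  u=((q+0.5-[x0,y0])*k).astype(int);cv2.drawMarker(out,tuple(int(i) for i in u),col,0,14,1);print(u)
cv2.imwrite("pics/v5.png",np.hstack([c,out])[:600])
```

```text
[ 82 413]
[245 504]
[311 472]
[ 85 522]
[253 619]
[327 583]
[158 487]
```

View pics/v5.png

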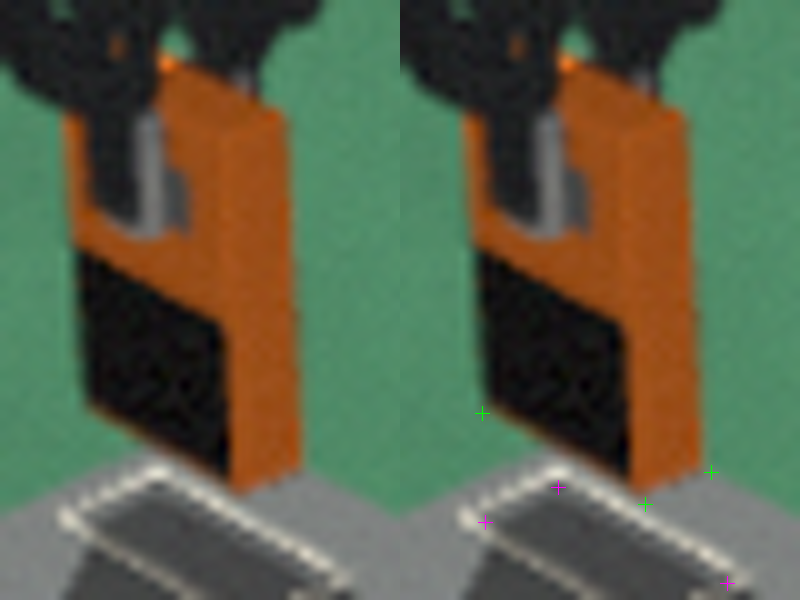

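The pack hangs level at yaw 18°. Its bottom corners in the side view sit over the slot to about 1 mm once the camera bias they share is taken out. I'll lower it to just above the mouth.

Call:
{"name": "send_rows", "arguments": {"translation": [[0.001,-0.0005,0.006],[0.001,-0.0005,0.014],[0.001,-0.0005,0.022],[0.001,-0.0005,0.028],[0.001,-0.0005,0.031],[0.001,-0.0005,0.031],[0.001,-0.0005,0.031]], "yaw": [0,0,0,0,0,0,0], "fingers": [230,230,230,230,230,230,230]}}

```text
clock: 5.8
position: [530.3, 48.3, 161.4]
ee_rot: [0.809, -0.587, 0.001, -0.001]
contact_force: [0.3, -0.2, -4.0]
gripper_width: 23.3
```

Run:
```python
from h import *
print(delta([530,47.5,101],18),read_state()["position"])
s=get_image("side");x0,y0,x1,y1=220,180,275,235
cv2.imwrite("pics/v6.png",cv2.resize(s[y0:y1,x0:x1],(600,600),interpolation=cv2.INTER_CUBIC))
```

```text
(array([0.0006, 0.0007, 0.0604]), np.float64(0.06678195741119453), np.float64(-161.9332180425888), np.float64(0.13131975725882508)) [530.33794013  48.2758333  161.41112335]
```

View pics/v6.png

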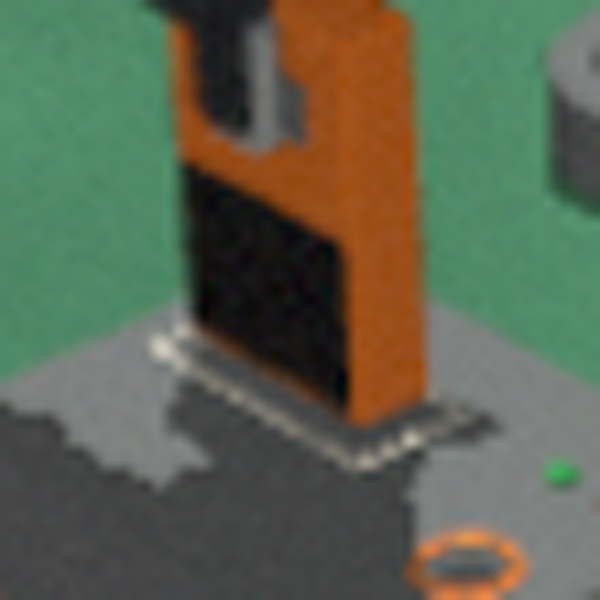

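The pack's bottom sits evenly inside the white outline: the left, right and near corners at (195,325), (425,395) and (355,422) have matching margins. I'll push it in and watch the force.

Call:
{"name": "send_rows", "arguments": {"translation": [[0.0003,0.0003,0.004],[0.0003,0.0003,0.007],[0.0003,0.0003,0.01],[0.0003,0.0003,0.013],[0.0003,0.0003,0.016],[0.0003,0.0003,0.016]], "yaw": [0,0,0,0,0,0], "fingers": [230,230,230,230,230,230]}}

```text
clock: 6.45
position: [529.9, 47.8, 145.0]
ee_rot: [0.809, -0.587, 0.0, -0.001]
contact_force: [-0.4, -0.2, -4.0]
gripper_width: 23.2
```

Call:
{"name": "send_rows", "arguments": {"translation": [[0,0,0.006],[0,0,0.012],[0,0,0.018],[0,0,0.024],[0,0,0.03],[0,0,0.036],[0,0,0.04],[0,0,0.04]], "yaw": [0,0,0,0,0,0,0,0], "fingers": [230,230,230,230,230,230,230,230]}}

```text
clock: 7.25
position: [529.8, 47.8, 104.3]
ee_rot: [0.809, -0.587, 0.0, -0.0]
contact_force: [-0.3, -0.5, -3.2]
gripper_width: 23.5
```

Call:
{"name": "send_rows", "arguments": {"translation": [[0,0,0.001],[0,0,0.002],[0,0,0.003],[0,0,0.004],[0,0,0.004]], "yaw": [0,0,0,0,0], "fingers": [230,230,230,230,230]}}

```text
clock: 7.75
position: [530.0, 47.9, 101.7]
ee_rot: [0.809, -0.587, 0.0, -0.0]
contact_force: [-2.2, 1.6, 4.5]
gripper_width: 23.5
```

The pack has bottomed out: TCP is at 101.7 as expected, and the vertical force swung by +8 N. I'll release and rise.

Call:
{"name": "send_rows", "arguments": {"translation": [[0,0,-0.001],[0,0,-0.001],[0,0,-0.001],[0,0,-0.001],[0,0,-0.001],[0,0,-0.02],[0,0,-0.045],[0,0,-0.07],[0,0,-0.095],[0,0,-0.115],[0,0,-0.125],[0,0,-0.125]], "yaw": [0,0,0,0,0,0,0,0,0,0,0,0], "fingers": [200,150,100,75,75,75,75,75,75,75,75,75]}}

```text
clock: 8.95
position: [530.5, 48.1, 227.9]
ee_rot: [0.809, -0.587, 0.001, -0.002]
contact_force: [0.4, -0.4, -0.6]
gripper_width: 60.1
```

Run:
```python
from h import *
s=get_image("side");t=get_image("top");cv2.imwrite("pics/t7.png",t);cv2.imwrite("pics/s7.png",s)
x0,y0=215,170
a=np.radians(18)
pr=[proj("side",[529.9+x*np.cos(a)-y*np.sin(a),47.9+x*np.sin(a)+y*np.cos(a),140])[0] for x,y in((-12,35),(-12,-35),(12,-35),(12,35))]
c=cv2.resize(s[y0:y0+70,x0:x0+70],(400,400),interpolation=2)
for q in pr: cv2.drawMarker(c,tuple(int(v) for v in (q+.5-[x0,y0])*400/70),(0,255,0),0,8)
d=cv2.resize(s[240:330,245:315],(311,400),interpolation=2)
cv2.imwrite("pics/v7.png",np.hstack([c,d]))
# blue stylus top face
h=cv2.cvtColor(s,cv2.COLOR_BGR2HSV);print(h[264,276],h[270,276],h[280,276])
```

```text
[110 200 201] [110 194 105] [109 204 116]
```

View pics/v7.png

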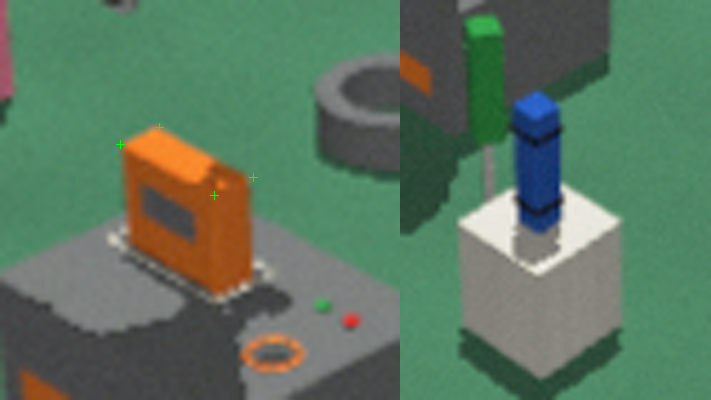

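The pack is home: its black faces are hidden, its top matches the prediction for z=140, and it is released. Next I'll take the stylus position from both views.

Run:
```python
from h import *
np.set_printoptions(precision=1,suppress=True)
k=400/90
q=np.array([(515,105),(537,93),(560,103),(540,117)],float);q[:,0]-=400
P=ray("side",q/k+[245,240]-.5,145)[:,:2];print(P,P.mean(0))
for i in range(4):
  d=P[(i+1)%4]-P[i];print(np.hypot(*d),np.degrees(np.arctan2(d[1],d[0])))
for n,f in(("top","pics/top0.png"),("side","pics/s7.png")):
  im=cv2.imread(f)
  m=mask(im,(100,100,150),(130,255,255),(380,240,402,262) if n=="top" else (262,255,290,275));c=big(m)
  r=cv2.minAreaRect(ray(n,c[:,0],145)[:,:2].astype(np.float32));print(n,"blue top",r,cv2.contourArea(c))
  if n=="top":
    g=mask(im,(50,150,100),(75,255,255),(340,235,366,258));cg=big(g);print("green",ray(n,cg[:,0],145)[:,:2].mean(0))
  if n=="side":
    m=mask(im,(0,0,180),(180,40,255),(255,275,300,305));c=big(m);r=cv2.minAreaRect(ray(n,c[:,0],70)[:,:2].astype(np.float32));print("stand",r)
t=cv2.imread("pics/top0.png");cv2.imwrite("pics/v8.png",cv2.resize(t[230:272,340:405],(780,504),interpolation=2))
```

```text
[[ 460.9 -261.1]
 [ 475.1 -256.7]
 [ 481.9 -269.6]
 [ 468.  -275.8]] [ 471.5 -265.8]
14.830173539512794 17.05068398712764
14.548945019226325 -61.990190432873554
15.244396434198897 -156.07051057082924
16.296387399098837 115.73783053636966
top blue top ((470.1431579589844, -265.7430419921875), (15.567035675048828, 15.806583404541016), 0.9093858003616333) 32.0
green [ 478.6 -169.9]
side blue top ((470.11669921875, -267.52728271484375), (16.58268928527832, 15.975517272949219), 14.478157043457031) 25.0
stand ((482.3177795410156, -283.1299743652344), (69.09661865234375, 35.609100341796875), 46.309566497802734)
```

View pics/v8.png

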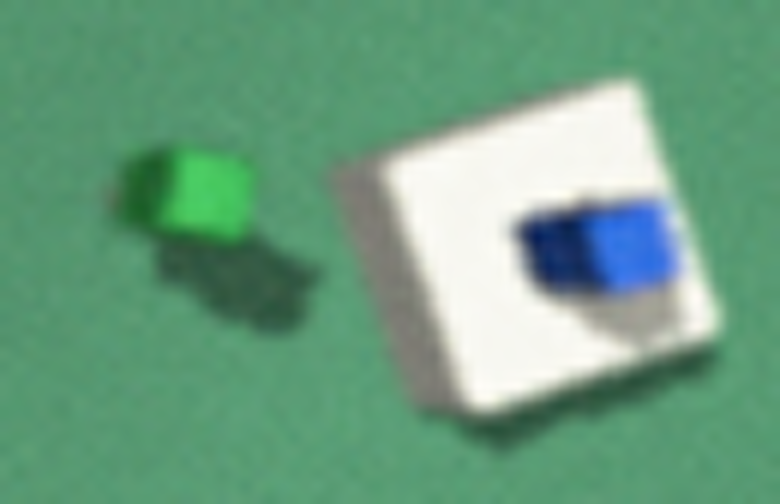

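Run:
```python
from h import *
print(delta([470.3,-266.3,190],15),read_state()["position"])
```

```text
(array([0.2803, 0.1534, 0.0356]), np.float64(3.068575649450054), np.float64(-161.93142435054992), np.float64(0.037921193433384785)) [529.23819299  47.80363243 225.6520755 ]
```

Call:
{"name": "send_rows", "arguments": {"translation": [[0.022,0.012,0],[0.047,0.026,0],[0.075,0.041,0],[0.105,0.057,0],[0.135,0.074,0],[0.165,0.09,0],[0.195,0.107,0],[0.225,0.123,0.01],[0.25,0.137,0.02],[0.27,0.148,0.03],[0.28,0.153,0.035],[0.28,0.153,0.035]], "yaw": [0,0.5,1,1.5,2,2.5,3,3,3,3,3,3], "fingers": [90,90,90,90,90,90,90,90,90,90,90,90]}}

```text
clock: 10.25
position: [469.5, -266.4, 188.7]
ee_rot: [0.793, -0.609, -0.002, 0.001]
contact_force: [-1.0, -0.4, 0.0]
gripper_width: 55.2
```

Run:
```python
from h import *
print(delta([470.3,-266.3,90],15),read_state()["position"])
s=get_image("side");cv2.imwrite("pics/v9.png",cv2.resize(s[210:330,215:345],(650,600)))
```

```text
(array([ 0.0003, -0.0012,  0.0986]), np.float64(-0.055669714454666064), np.float64(-165.05566971445467), np.float64(0.2673070865808305)) [ 469.45919369 -266.41797498  188.65305043]
```

View pics/v9.png

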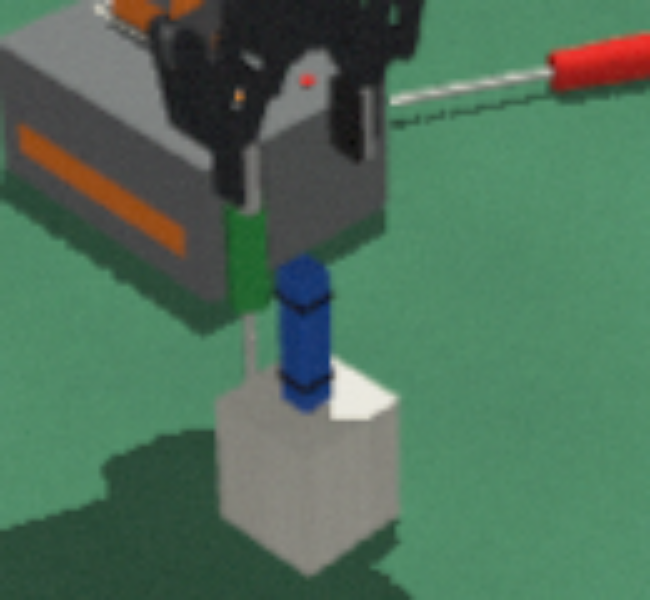

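The open jaws straddle the blue handle's axis, with the handle at (305,335) and the fingertips at (230,200) and (350,155). I'll descend.

Call:
{"name": "send_rows", "arguments": {"translation": [[0,-0.001,0.02],[0,-0.001,0.04],[0,-0.001,0.06],[0,-0.001,0.08],[0,-0.001,0.092],[0,-0.001,0.098],[0,-0.001,0.098]], "yaw": [0,0,0,0,0,0,0], "fingers": [90,90,90,90,90,90,90]}}

```text
clock: 11.0
position: [471.0, -265.0, 91.3]
ee_rot: [0.794, -0.608, -0.002, 0.001]
contact_force: [-0.5, -0.8, -0.1]
gripper_width: 55.2
```

Run:
```python
from h import *
print(delta([470.3,-266.3,90],15),read_state()["position"],read_state()["contact_force"])
s=get_image("side");cv2.imwrite("pics/v10.png",cv2.resize(s[210:330,215:345],(650,600)))
```

```text
(array([0.0011, 0.001 , 0.0013]), np.float64(0.06359361814384101), np.float64(-164.93640638185613), np.float64(0.20918041974586418)) [ 471.00506878 -264.97675729   91.30656943] [-0.50623223 -0.8036134  -0.13123841]
```

View pics/v10.png

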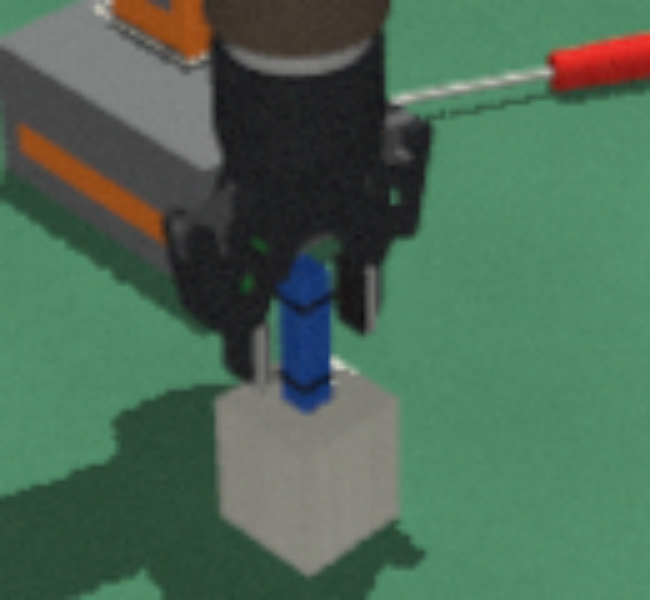

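The fingers straddle the handle evenly, with tips at (245,370) and (360,320) and the handle at (305,335). I'll close and lift, settling for a few rows first.

Call:
{"name": "send_rows", "arguments": {"translation": [[0.001,0.001,0.001],[0.001,0.001,0.001],[0.001,0.001,0.001],[0.001,0.001,0.001],[0.001,0.001,0.001],[0.001,0.001,0.001],[0.001,0.001,0.001],[0.001,0.001,0.001]], "yaw": [0,0,0,0,0,0,0,0], "fingers": [110,140,170,200,230,245,245,245]}}

```text
clock: 11.85
position: [471.0, -266.7, 91.4]
ee_rot: [0.794, -0.608, -0.001, 0.0]
contact_force: [-0.9, -0.3, 3.9]
gripper_width: 17.2
```

Call:
{"name": "send_rows", "arguments": {"translation": [[0,0,-0.008],[0,0,-0.02],[0,0,-0.034],[0,0,-0.05],[0,0,-0.066],[0,0,-0.082],[0,0,-0.1],[0,0,-0.115],[0,0,-0.125],[0,0,-0.13],[0,0,-0.13]], "yaw": [0,0,0,0,0,0,0,0,0,0,0], "fingers": [245,245,245,245,245,245,245,245,245,245,245]}}

```text
clock: 12.95
position: [471.3, -266.7, 222.1]
ee_rot: [0.794, -0.608, -0.0, 0.0]
contact_force: [1.0, -0.1, -0.6]
gripper_width: 17.4
```

Run:
```python
from h import *
print(delta([530.4,-51.8,220],18),read_state()["position"],read_state()["gripper_width"])
s=get_image("side");cv2.imwrite("pics/v11.png",cv2.resize(s[170:330,200:360],(600,600)))
```

```text
(array([-0.1921, -0.113 ,  0.002 ]), np.float64(-2.925236969823004), np.float64(-164.92523696982303), np.float64(0.02942168017427383)) [ 471.27851618 -266.6647037   222.05023705] 17.37733839725077
```

View pics/v11.png

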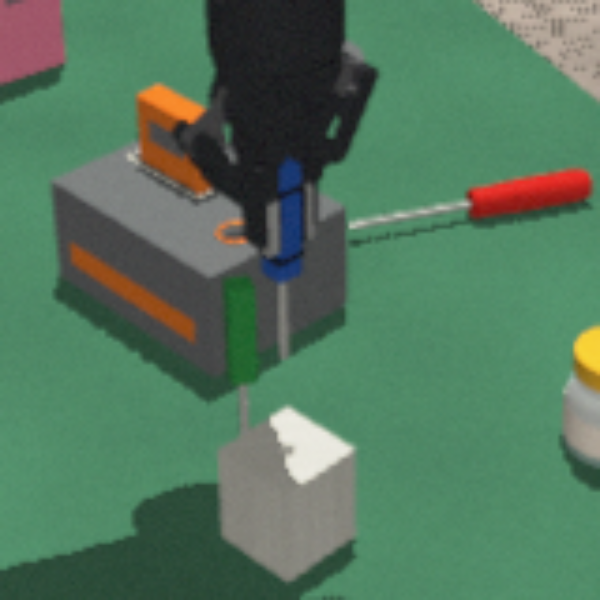

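The stylus is held upright and clear of the stand, with the shank tip near (284,355). I'll raise a little more so it passes well above the green one, then go over the hole.

Call:
{"name": "send_rows", "arguments": {"translation": [[0,0,-0.015],[-0.008,-0.005,-0.03],[-0.028,-0.017,-0.03],[-0.053,-0.031,-0.03],[-0.08,-0.047,-0.03],[-0.107,-0.063,-0.03],[-0.134,-0.079,-0.03],[-0.16,-0.094,-0.02],[-0.18,-0.106,-0.01],[-0.192,-0.113,0],[-0.192,-0.113,0],[-0.192,-0.113,0]], "yaw": [0,0,0,0,-1,-2,-3,-3,-3,-3,-3,-3], "fingers": [245,245,245,245,245,245,245,245,245,245,245,245]}}

```text
clock: 14.2
position: [529.8, -52.1, 220.6]
ee_rot: [0.809, -0.587, -0.001, 0.001]
contact_force: [-0.0, -0.3, -1.0]
gripper_width: 17.5
```

Run:
```python
from h import *
np.set_printoptions(precision=4,suppress=True)
print(delta([530.4,-51.8,182],18))
s=get_image("side");t=get_image("top");p=read_state()["position"];print(p)
x0,y0=230,150
c=cv2.resize(s[y0:y0+100,x0:x0+70],(420,600),interpolation=2)
for P in([p[0],p[1],p[2]-81.4],[p[0],p[1],85],[530.4,-51.8,85]):
  q=(proj("side",P)[0]+.5-[x0,y0])*6;print(q);cv2.drawMarker(c,tuple(int(v) for v in q),(0,255,0),0,10)
cv2.imwrite("pics/v12.png",np.hstack([c,cv2.resize(t[190:270,275:325],(375,600),interpolation=2)]))
```

```text
(array([-0.    , -0.0007,  0.0386]), np.float64(0.07737202550589473), np.float64(-161.9226279744941), np.float64(0.2025304219668343))
[530.1132 -52.5272 221.4838]
[193.4707 390.2586]
[197.687 497.078]
[197.626  496.1116]
```

View pics/v12.png

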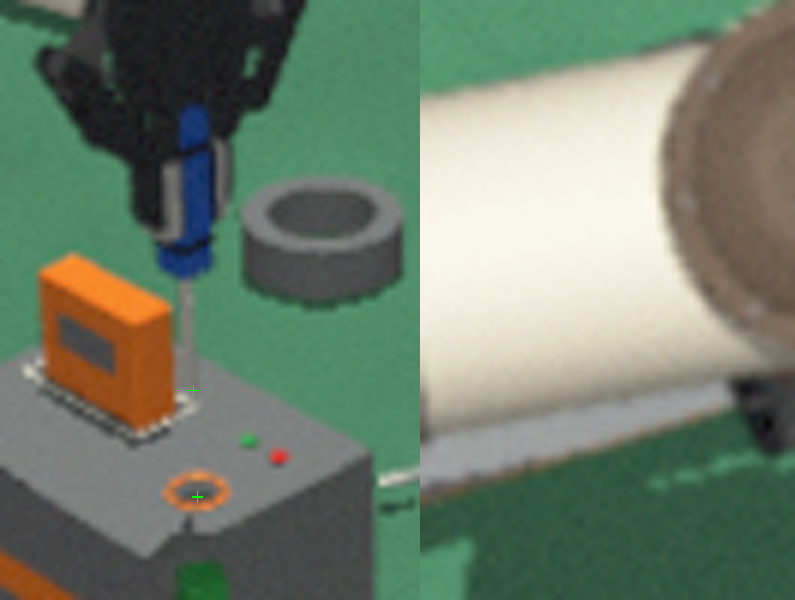

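Call:
{"name": "send_rows", "arguments": {"translation": [[0,-0.0005,0.01],[0,-0.0005,0.02],[0,-0.0005,0.03],[0,-0.0005,0.038],[0,-0.0005,0.044],[0,-0.0005,0.046],[0,-0.0005,0.046]], "yaw": [0,0,0,0,0,0,0], "fingers": [245,245,245,245,245,245,245]}}

```text
clock: 15.0
position: [530.5, -52.4, 175.2]
ee_rot: [0.809, -0.588, -0.001, 0.001]
contact_force: [0.5, -0.3, -1.0]
gripper_width: 17.1
```

Run:
```python
from h import *
np.set_printoptions(precision=4,suppress=True)
print(delta([530.4,-51.8,132],18))
s=get_image("side");p=read_state()["position"];print(p)
x0,y0=240,195
c=cv2.resize(s[y0:y0+50,x0:x0+50],(600,600),interpolation=2)
for P in([p[0],p[1],p[2]-81.4],[530.4,-51.8,85]):
  q=(proj("side",P)[0]+.5-[x0,y0])*12;print(q);cv2.drawMarker(c,tuple(int(v) for v in q),(0,255,0),0,10)
cv2.imwrite("pics/v13.png",c)
```

```text
(array([-0.0005, -0.0002,  0.0432]), np.float64(0.02346346509864361), np.float64(-161.97653653490133), np.float64(0.12402938159801026))
[530.7209 -52.3369 175.5697]
[276.1835 418.0914]
[275.2519 452.2233]
```

View pics/v13.png

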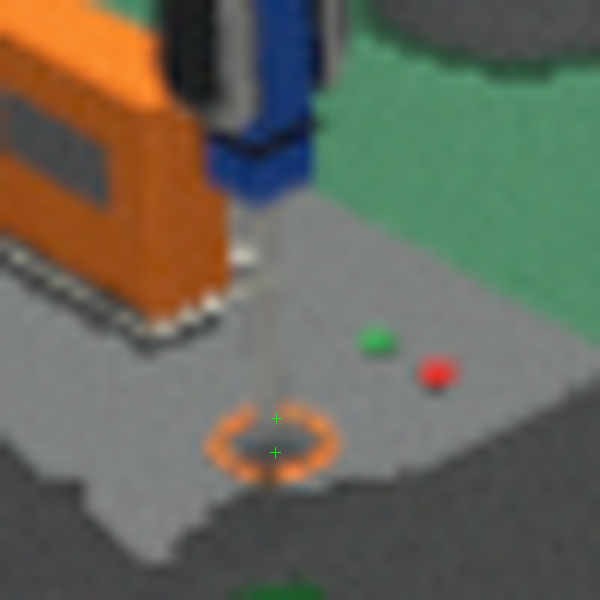

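The ring is at (274,444) and the shank axis at about (268,415), so the tip is over the hole to about 1 mm against 4.5 mm of play. I'll lower it to just above the button.

Call:
{"name": "send_rows", "arguments": {"translation": [[0.0005,-0.0007,0.005],[0.0005,-0.0007,0.01],[0.0005,-0.0007,0.015],[0.0005,-0.0007,0.02],[0.0005,-0.0007,0.025],[0.0005,-0.0007,0.029],[0.0005,-0.0007,0.031],[0.0005,-0.0007,0.031]], "yaw": [0,0,0,0,0,0,0,0], "fingers": [245,245,245,245,245,245,245,245]}}

```text
clock: 15.85
position: [531.3, -52.6, 144.2]
ee_rot: [0.809, -0.588, -0.001, 0.001]
contact_force: [0.3, 0.5, -0.3]
gripper_width: 17.3
```

Run:
```python
from h import *
print(delta([530.4,-51.8,131],18),read_state()["position"],read_state()["contact_force"])
s=get_image("side");x0,y0=240,195
cv2.imwrite("pics/v14.png",cv2.resize(s[y0:y0+50,x0:x0+50],(600,600),interpolation=2))
```

```text
(array([-0.001 ,  0.0006,  0.0132]), np.float64(0.024863136248995943), np.float64(-161.97513686375103), np.float64(0.11603988653778921)) [531.34098316 -52.59996331 144.20195631] [ 0.33526524  0.49960841 -0.33848195]
```

View pics/v14.png

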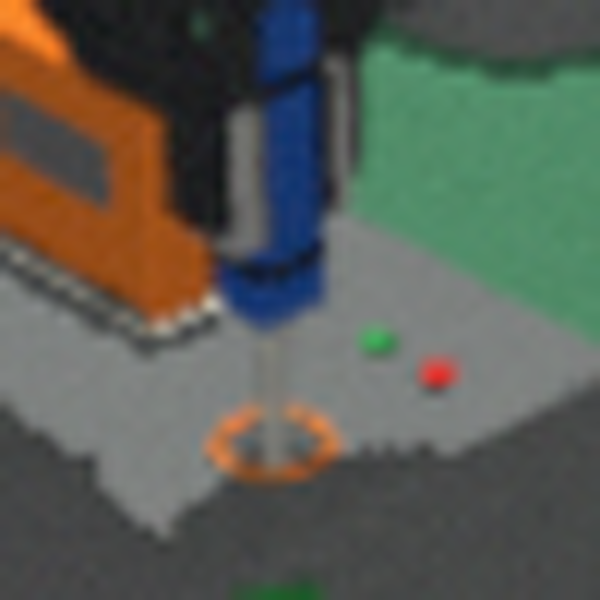

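The shank is inside the ring, centred at (272,445), with no contact force. I'll press in small steps.

Call:
{"name": "send_rows", "arguments": {"translation": [[0,0,0.002],[0,0,0.004],[0,0,0.006],[0,0,0.008],[0,0,0.008]], "yaw": [0,0,0,0,0], "fingers": [245,245,245,245,245]}}

```text
clock: 16.4
position: [531.6, -52.6, 136.6]
ee_rot: [0.809, -0.588, -0.0, 0.0]
contact_force: [-1.3, 0.7, 2.0]
gripper_width: 17.1
```

Call:
{"name": "send_rows", "arguments": {"translation": [[0,0,0.001],[0,0,0.002],[0,0,0.003],[0,0,0.003]], "yaw": [0,0,0,0], "fingers": [245,245,245,245]}}

```text
clock: 16.8
position: [531.7, -52.6, 133.8]
ee_rot: [0.809, -0.587, -0.0, 0.0]
contact_force: [-1.3, 0.5, 4.2]
gripper_width: 17.4
```

Call:
{"name": "send_rows", "arguments": {"translation": [[0,0,0.001],[0,0,0.002],[0,0,0.003],[0,0,0.003]], "yaw": [0,0,0,0], "fingers": [245,245,245,245]}}

```text
clock: 17.2
position: [531.7, -52.7, 130.8]
ee_rot: [0.809, -0.587, -0.0, 0.0]
contact_force: [-0.4, 0.1, 5.0]
gripper_width: 17.1
```

Call:
{"name": "send_rows", "arguments": {"translation": [[0,0,0.0005],[0,0,0.001],[0,0,0.001],[0,0,0.001]], "yaw": [0,0,0,0], "fingers": [245,245,245,245]}}

```text
clock: 17.6
position: [531.8, -52.7, 130.3]
ee_rot: [0.809, -0.587, -0.0, 0.0]
contact_force: [-1.6, 0.9, 6.9]
gripper_width: 17.0
```

Run:
```python
from h import *
for i in range(3):
  s=get_image("side");r=read_state();print(r["clock"],r["position"],r["contact_force"],r["gripper_width"])
t=get_image("top")
cv2.imwrite("pics/v15.png",np.hstack([cv2.resize(s[170:250,210:310],(500,400),interpolation=2),cv2.resize(t[90:270,180:405],(300,240))[:400] if 0 else cv2.copyMakeBorder(cv2.resize(t[90:270,130:405],(300,196)),0,204,0,0,0)]))
```

```text
17.65 [531.78266029 -52.66015816 130.29271951] [-1.91282908  0.19207166  6.31813839] 17.43199873983476
17.7 [531.78327888 -52.66422295 130.2834995 ] [-3.01901399  0.84408022  6.48140552] 17.435112654785293
17.75 [531.79150904 -52.67172116 130.2999049 ] [-1.42519498  1.01012831  6.52294586] 17.29526854171683
```

View pics/v15.png

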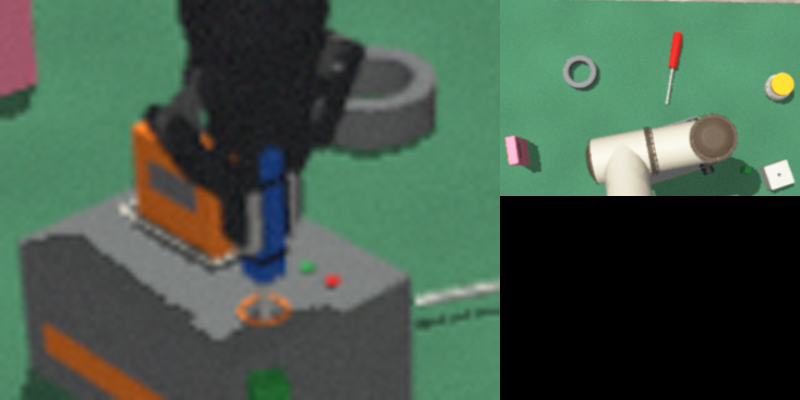

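The button is at its stop: net force is about 7 N, which exceeds the 6 N needed. TCP is 8 mm below the computed contact height, the stylus is in the grip and the pack is seated. I'll hand it in.

```bash
python3 -c "
from bench import *
print(job_done()); print(read_state()['contact_force'])"
```

```text
the job is handed in; nothing more can be done
None
the job is handed in; nothing more can be done
```

The job is handed in at about 17.8 s of the 70 s: the pack is in the charger and released, and the stylus is still in the gripper holding the reset button down.

- **Pack:** I slid the orange pack into the slot until it bottomed. The TCP stopped at 101.7 mm, as expected for fully home, and the vertical force swung by about +8 N. A picture after release showed its black faces hidden and its top at about 140 mm.
- **Button:** I lowered the blue stylus's shank through the orange-ringed hole and pressed. The last readings were about 6.5 N (about 7 N net of the sensor's small offset), which is above the 6 N needed to reach the bottom. The TCP was about 8 mm below the height where I expected contact. I could not see the button itself, so this rests on force and depth.
- **Bystanders:** I never approached the jar, the tape roll, the screwdriver or the look-alikes, and they stood unmoved in the last pictures.
- **Disagreements:** The two cameras disagreed by about 0.5 px (1–2 mm), which the later close-up views made up for. The force reading after hand-in was not available.

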